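# Find the release notch by feel and unlock the spinning form

## Task

Unlock the wooden spinning form so that it can be changed: rest a fingertip on the rim of the round aluminium plate under it, run the fingertip gently along the rim until it drops into the release notch, then press the catch inside the notch down until the plate springs up, and draw the hand clear. Only touch and press: do not grip, lift or shift the form, do not bear hard on the plate, and leave the other things on the bench where they are.

Things in the scene. Friction and masses are not known exactly. Their poses are not given: they have to be found in the camera images.
- base: Quick-change base: green round housing, 248 mm across at its bolted foot (20 high with the bolts), 186 across above it, fixed to the bench at a place and yaw that vary. Origin on its vertical axis at bench level, z up; its front is its own -x side. Its plate does not turn under a fingertip (that takes over 40 N at the rim). More than 25 N from the fingers on base, plate or catch is too hard.
- plate_top (a point): On the base's axis at the height of the locked plate's flat top, 68 mm above the bench (does not move with the plate). The round aluminium plate is 200 mm across, 12 thick; its rim is flat and clear from 70 to 100 mm radius, and its edge overhangs: below it nothing stands higher than 50 mm above the bench beyond 91 mm radius.
- rim_front (a point): Point on the plate's outer edge at the base's front (fixed to the base). The rim has one release notch, its middle within 72 degrees either way of this point; its angle is not reported, feel for it (or look). It is cut through the plate, open at the edge, 24 mm deep towards the axis, 45 wide at the edge narrowing to 35 at its inner end.
- rim_left (a point): Point on the plate's outer edge at the base's own +y side (fixed to the base). The locked plate rests on springs: 4 to 6 N on the rim starts to push it down, under 7 N takes it to a hard stop 4 mm down. So a fingertip running 2 to 3 mm below the locked height feels 4 to 7 N up from the rim and none over the notch.
- plate (a joint): Height of the plate in m: 0 locked, down to -0.004 when pushed down on its springs, about 0.012 when it has sprung up; at -0.004 and 0.012 it meets stops.
- catch (a joint): Turn of the catch in rad: a steel pad inside the notch, 30 mm wide along the rim, from 79 to 99 mm radius, its top 9 mm below the locked plate's top; it rocks down about a level pin at 70 mm radius. 0 at rest, 0.28 at its stop (5 mm down at the pad's middle). Takes 2 to 6 N, lets go of the plate between 0.12 and 0.16, springs back when left.
- form_mid (a point): Centre of the spinning form, 19 mm above its underside: a loose wooden dome, 116 mm across and 38 tall with a steel boss 24 mm across on top, standing on the middle of the plate between four small lugs (6 mm tall, out to 69 mm radius). It rides up with the plate. z up.
- wrench: Bystander: open-ended steel wrench lying on the bench. Not to be moved.
- screwdriver: Bystander: screwdriver lying on the bench. Not to be moved.
- oiler: Bystander: white oil bottle with red cap, 52 mm across and 130 tall, standing. Not to be moved.
- follower: Bystander: brass tail follower, 52 mm across and 50 tall, standing. Not to be moved.
- roller: Bystander: steel spinning roller, 64 mm across and 30 tall, lying flat. Not to be moved.
- spun_bowl: Bystander: spun aluminium bowl, 110 mm across and 45 tall, standing. Not to be moved.
- deburrer: Bystander: deburring tool with blue handle, 135 mm long, lying on the bench. Not to be moved.
Not all that is in view belongs to the job. Of the things that look like the part that bears form_mid, the largest one is meant.

How it is judged:
On the way, in this order (a step that is already met when the one before it is completed fails the run):
1. a fingertip rests on the locked plate, the catch not yet pressed (contact force between the fingers and base above 0.3 N and value of joint catch below 0.03 rad and value of joint plate below 0.002 m), for 0.5 s.
2. the catch is pressed by the fingers (value of joint catch above 0.1 rad and contact force between the fingers and base above 0.3 N).
At the end, for the whole second after the job is handed in: The plate has sprung up (more than 9 mm), the catch has come back, and the form still stands upright and at rest on the plate, within 8 mm of its middle (value of joint plate above 0.009 m and value of joint catch below 0.05 rad and horizontal distance between form_mid and base below 0.008 m and angle between form_mid's own z axis and vertical below 0.06 rad and z of form_mid in the frame of base between 0.094 and 0.103 m and linear speed of form below 0.02 m/s); the robot touches nothing.
It fails at once if the form is lifted off the plate, tipped or shifted by more than 8 mm (not (horizontal distance between form_mid and base below 0.008 m and angle between form_mid's own z axis and vertical below 0.06 rad and z of form_mid in the frame of base below 0.103 m)).
It fails at once if the fingers bear on the plate, catch or base with more than 25 N (contact force between the fingers and base above 25 N).
It fails at once if the arm or hand bears on the form with more than 5 N (contact force between any of the fingers, the arm and form above 5 N).
It fails at once if another thing on the bench is moved by more than 15 mm (distance of any of wrench, screwdriver, oiler, follower, roller, spun_bowl, deburrer from where it was at the start of the episode above 0.015 m).
It also fails if it takes over 67 s, if anything falls off the work surface, if the arm or the gripper's body presses on something with over 40 N, if the wrist force passes 120 N, or if a joint passes its speed limit or range.

## Robot

A 7-joint arm with a two-finger parallel gripper is mounted at the origin on the work surface. World frame = base frame: x ahead of the robot, y to its left, z up, the work surface at z = 0. Lengths are in m, angles in rad, forces in N, time in s.
With the tool pointing down it reaches from about 0.35 to 0.9 m from the base axis. Payload 8.1 kg.
Tool frame: the origin (TCP) lies midway between the tips of the shut fingers; the grasp point (between the pads) lies behind it (arm.tcp_to_grasp is the z of the grasp point in the tool frame, in m); z points along the fingers, y is the line along which they close (so a half turn about z gives the same grasp; the last joint's range is limited). The gripper opens to 92 mm and grips with 3 to 60 N. Pads are 19 mm wide; open, the fingers measure 130 mm over their backs; the gripper's body (75 mm by 190 mm) begins 47 mm behind the grasp point.
Start: joints at [1.021, 0.434, 0.025, 1.573, -0.012, 1.134, -0.075], TCP at [0.27, -0.564, 0.227] pointing down, gripper open.
Joint ranges: [-2.62, 2.62], [-0.44, 2.09], [-1.27, 1.32], [0.08, 2.57], [-1.32, 4.46], [0.12, 2], [-2.74, 2.74]. Speed limits (rad/s): [2.22, 2.22, 3.01, 3.01, 3.14, 3.14, 3.14].

## Interface

Orientations are given as a rotation vector (axis times angle).
In Python, from cell import readout, vision, arm gives the robot as it stands.
- The arm moves only by the tool carry_out, never from a script. Its argument "increments" is one flat list of numbers, 6 for each row, row after row: the shift along the world's x, y, z in mm, then the turn, a rotation vector about the world's x, y, z in rad. In form: [tx, ty, tz, wx, wy, wz, tx, ty, tz, wx, wy, wz, ...]. A call has 1 to 20 rows; each row shifts and turns the commanded pose from where the row before left it; what a row does not reach is not made up. A row lasts 1/8 s, in which the tool goes at most 62.5 mm and 10.7 degrees, less where a joint would pass 70% of its speed; a pose out of reach is approached as far as the arm can. A call with a gripper value outside its range is refused whole. "grip" is the closure, from 0 (fully open) to 1 (shut), set as the call begins (left out, the last holds). The fingers move at their own pace and stop on an object; "newtons" is the grip in N (left out, the last holds). Time passes only in rows, so rows that do not move let the fingers close. It gives the time, the measured TCP pose, the force, the opening and the grip force at its end, in the units of the state.
- readout.observe(): the state, without advancing time (a new reading comes with each control period).
- vision.get_image(name): name is "side" or "top"; returns the picture (420x560x3 uint8, red, green, blue); there is no depth.
- vision.calibration(name): a dict with "fov_y" (degrees; the focal length in pixels is half the picture's height over the tangent of half this angle, whatever the lens; pixels are square), "cx", "cy" (the principal point, pixels), "k1" (the pictures are not rectified: a ray, as slopes to the right and down, at radius r is drawn at 1 + k1 r^2 times it, then the intrinsics apply), "pose" (4x4, takes a point from camera to world coordinates). Camera axes: x right, y up, looking along -z (the intrinsics and any distortion apply to the point x, -y, -z); pixel columns grow to the right and rows downward; lengths in m; the calibration is good to about 2 mm. A picture is of the moment at which its call begins. calibration takes no time and is no camera call.
- arm.sign_off(): hands the job in; it is judged then, once.
The state is a dict: "clock": time; "joints": joint angles; "dq": joint speeds; "joint_efforts": joint torques, N m; "position": TCP position; "ee_rot": TCP orientation; "force": force on the tool from outside, world axes, zero at the start; "ft_torque": the same for the moment, N m; "width": opening from 0.0 (shut) to 1.0 (fully open); "gripper_force": force on a finger pad.
Only numpy, scipy, OpenCV 4.12 (cv2) and the standard library are available. Lean on these libraries where they do the work, as an engineer would, in place of code of your own. Each camera call takes 0.05 s, during which the arm holds its last target. There are 200 camera calls.

## Working session

There is one attempt and no reset: what is moved stays moved. The work goes in short steps, Python scripts to look and compute and a tool call to move; the robot and the scene stay as the last step left them, time stands still between calls to the robot, and variables do not carry over. Pictures are saved under pics/ and viewed, at most 10 in all, crops included, and the job is handed in when it is done.

Besides the shell and the picture viewer there is one more tool, called after ">>>" in YAML: its name, and indented under it one key for each argument. carry_out: Moves the arm, as the interface text tells. Its arguments: {"type":"object","properties":{"increments":{"type":"array","items":{"type":"number"}},"grip":{"type":"number"},"newtons":{"type":"number"}},"required":["increments"]}

```bash
mkdir -p pics; python3 - <<'E'
from cell import readout, vision, arm
import cv2
s=readout.observe();print({k:s[k] for k in('clock','position','ee_rot','force','width')},arm.tcp_to_grasp)
for n in('side','top'):
    cv2.imwrite(f'pics/{n}0.png',vision.get_image(n)[:,:,::-1]);print(vision.calibration(n))
E
```

```text
{'clock': 0.0, 'position': array([ 0.26977774, -0.56321193,  0.22593879]), 'ee_rot': array([-3.06209507e+00, -6.95514326e-01,  7.48640433e-04]), 'force': array([0.36864031, 0.05599896, 0.52173279]), 'width': 1.0001546136196358} -0.0188
{'fov_y': 45.417612895486826, 'cx': 276.1206619201406, 'cy': 217.10535121989966, 'k1': -0.09787757773498722, 'pose': array([[-0.91092612,  0.30947136, -0.27283892,  0.19810438],
       [-0.41242408, -0.66549379,  0.62211284,  0.81581349],
       [ 0.0109535 ,  0.67922418,  0.73384912,  1.02627622],
       [ 0.        ,  0.        ,  0.        ,  1.        ]])}
{'fov_y': 55.16939055976866, 'cx': 283.3360872721114, 'cy': 203.85350539551686, 'k1': -0.09200571023314628, 'pose': array([[ 0.02107185,  0.99774066, -0.06379302,  0.47674364],
       [-0.99976785,  0.02131565,  0.0031434 ,  0.0039884 ],
       [ 0.00449609,  0.06371197,  0.9979582 ,  0.99536117],
       [ 0.        ,  0.        ,  0.        ,  1.        ]])}
```

View pics/top0.png

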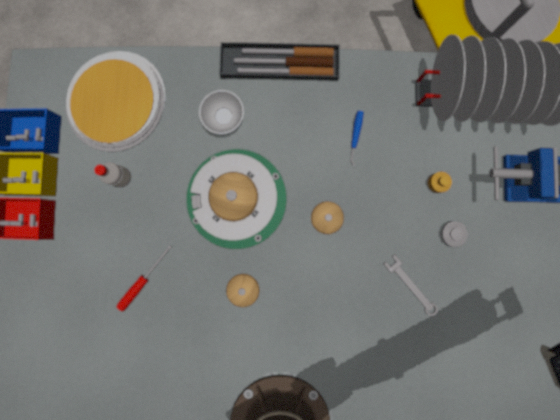

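View pics/side0.png

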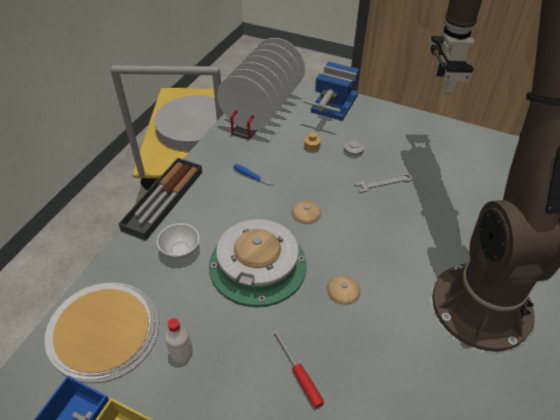

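The top view shows the green base with its plate and form around (235,196), and what looks like the notch at (195,200). The side view shows the plate at (258,253), with a notch-like mark at (245,281). I'll enlarge both.

```bash
python3 - <<'E'
import cv2,numpy as np
a=cv2.imread('pics/top0.png')[140:256,178:298];b=cv2.imread('pics/side0.png')[210:310,200:316]
f=lambda i:cv2.resize(i,(400,400*i.shape[0]//i.shape[1]),interpolation=cv2.INTER_CUBIC)
a,b=f(a),f(b);h=min(len(a),len(b));cv2.imwrite('pics/c1.png',np.hstack([a[:h],b[:h]]))
E
cat > h.py <<'E'
import cv2,numpy as np
from cell import readout, vision, arm
def cam(n):
    c=vision.calibration(n);f=210/np.tan(np.radians(c['fov_y']/2));return c,np.array([[f,0,c['cx']],[0,f,c['cy']],[0,0,1]]),np.array([c['k1'],0,0,0,0.])
def ray(n,uv,z):
    c,K,D=cam(n);p=cv2.undistortPoints(np.array(uv,float).reshape(-1,1,2),K,D)[:,0]
    d=np.c_[p[:,0],-p[:,1],-np.ones(len(p))]@c['pose'][:3,:3].T;o=c['pose'][:3,3]
    return o+d*((z-o[2])/d[:,2])[:,None]
def proj(n,P):
    c,K,D=cam(n);q=(np.array(P)-c['pose'][:3,3])@c['pose'][:3,:3];q=q*[1,-1,-1]
    return cv2.projectPoints(q,np.zeros(3),np.zeros(3),K,D)[0][:,0]
E
python3 - <<'E'
from h import *
im=cv2.imread('pics/top0.png');hsv=cv2.cvtColor(im,cv2.COLOR_BGR2HSV)
# white plate: low-sat bright blob near (235,197)
m=((hsv[...,0]>60)&(hsv[...,0]<90)&(hsv[...,1]>110)).astype(np.uint8);m[:, :178]=0;m[:,298:]=0;m[:140]=0;m[256:]=0
ys,xs=np.nonzero(m);print(len(xs),xs.min(),xs.max(),ys.min(),ys.max())
P=ray('top',np.c_[xs,ys],0.012);hull=cv2.convexHull(P[:,:2].astype(np.float32));print(cv2.minEnclosingCircle(hull))
w=((hsv[...,1]<45)&(hsv[...,2]>150)).astype(np.uint8);w[:, :185]=0;w[:,285:]=0;w[:150]=0;w[247:]=0
ys,xs=np.nonzero(w);P=ray('top',np.c_[xs,ys],0.068);print(len(xs),cv2.minEnclosingCircle(cv2.convexHull(P[:,:2].astype(np.float32))))
print(ray('top',[[195,200]],.059), ray('top',[[233,196]],.112))
E
```

```text
822 188 284 151 247
((0.5506229400634766, 0.11739367991685867), 0.11970526725053787)
3557 ((0.5511144399642944, 0.1180097758769989), 0.10020215809345245)
[[0.54122538 0.20823825 0.059     ]] [[0.54820209 0.11263647 0.112     ]]
```

View pics/c1.png

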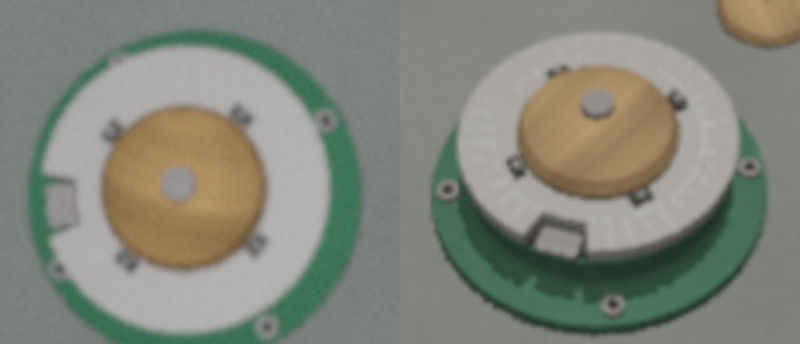

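```bash
cat >> h.py <<'E'
from scipy.spatial.transform import Rotation as R
C=np.array([.551,.118])
E
python3 - <<'E'
from h import *
for n,uv in(('top',[[196.6,200.9]]),('side',[[246.4,278.7]])):
    p=ray(n,uv,.059)[0,:2]-C;print(n,p,np.hypot(*p),np.degrees(np.arctan2(p[1],p[0])))
p=ray('side',[[200+597/400*0+197/3.448+0,210+103/3.448]],.11)[0];print('boss side',p, ray('top',[[178+178*.3,140+184*.3]],.11))
im=cv2.imread('pics/side0.png')
th=np.linspace(0,2*np.pi,200);q=proj('side',np.c_[C[0]+.1*np.cos(th),C[1]+.1*np.sin(th),0*th+.068]);print('side ellipse',q.min(0),q.max(0))
s=readout.observe();print(R.from_rotvec(s['ee_rot']).as_matrix().round(3))
for nm,uv in(('oiler',[107,172]),('bowl',[221,113]),('screwd',[150,265]),('bowltop',[221,105])):print(nm,ray('top',[uv],.05))
E
```

```text
top [-0.01180864  0.08638483] 0.08718820761069394 97.78397473952539
side [-0.01136292  0.0878972 ] 0.0886286277077072 97.36606535986273
boss side [0.54932649 0.12563503 0.11      ] [[0.55006457 0.11648246 0.11      ]]
side ellipse [217.41997027 218.6048277 ] [298.82137449 281.84741745]
[[ 0.902  0.432 -0.001]
 [ 0.432 -0.902  0.001]
 [-0.    -0.001 -1.   ]]
oiler [[0.60500193 0.42749855 0.05      ]]
bowl [[0.75301867 0.15561556 0.05      ]]
screwd [[0.38589008 0.3125596  0.05      ]]
bowltop [[0.77282684 0.15636497 0.05      ]]
```

The two cameras put the notch at 97.6° world azimuth about C=(0.551,0.118). Plate radius 100.2 mm and pad radius 87–89 mm agree with the given sizes. I'll use one open finger, with the tool's y axis along the tangent there, and make the transit move first.

>>> carry_out:
  increments: [9.5,41,0,0,0,0.07,9.5,41,0,0,0,0.07,9.5,41,0,0,0,0.07,9.5,41,0,0,0,0.07,9.5,41,0,0,0,0.07,9.5,41,0,0,0,0.07,9.5,41,0,0,0,0.07,9.5,41,0,0,0,0.07,9.5,41,0,0,0,0.07,9.5,41,0,0,0,0.07,9.5,41,0,0,0,0.07,9.5,41,0,0,0,0.07,9.5,41,0,0,0,0.07,9.5,41,0,0,0,0.07,9.5,41,0,0,0,0.07,9.5,41,0,0,0,0.07,9.5,41,0,0,0,0.07,9.5,41,0,0,0,0.07,0,0,0,0,0,0,0,0,0,0,0,0]
  grip: 0

```text
clock: 2.6
position: [0.4407, 0.1736, 0.2263]
ee_rot: [-2.066, -2.366, 0.002]
force: [-0.2, -1.2, 0.6]
width: 0.999
gripper_force: 0.0
```

>>> carry_out:
  increments: [0,6.5,-25,0,0,0,0,0,-30,0,0,0,0,0,-30,0,0,0,0,0,-30,0,0,0,0,0,-21,0,0,0,0,0,0,0,0,0,0,0,0,0,0,0]

```text
clock: 3.48
position: [0.4415, 0.1803, 0.0915]
ee_rot: [2.066, 2.365, 0.001]
force: [-0.8, 0.1, 0.0]
width: 0.998
gripper_force: 0.0
```

```bash
python3 - <<'E'
from h import *
s=readout.observe();print(s['position'],s['force'],R.from_rotvec(s['ee_rot']).as_matrix()[:,1:].round(3))
a=vision.get_image('top')[130:266,138:298,::-1];b=vision.get_image('side')[190:326,180:340,::-1]
f=lambda i:cv2.resize(i,(400,340),interpolation=cv2.INTER_CUBIC)
cv2.imwrite('pics/c2.png',np.hstack([f(a),f(b)]))
E
```

```text
[0.44147397 0.18031658 0.09152602] [-0.78255871  0.12223177  0.02809422] [[ 0.991  0.001]
 [ 0.134 -0.   ]
 [ 0.001 -1.   ]]
```

View pics/c2.png

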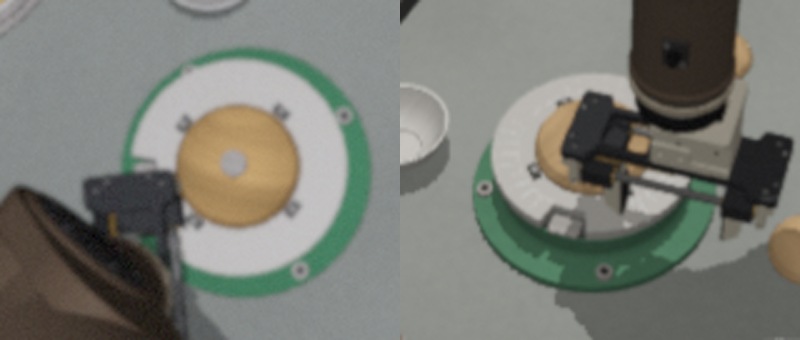

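```bash
python3 - <<'E'
from h import *
print(ray('side',[[265,272]],.0915),ray('side',[[265,272]],.068), proj('side',[[.4965,.1877,.0915]]),proj('top',[[.4965,.1877,.0915]]))
E
```

```text
[[0.4977408  0.19138025 0.0915    ]] [[0.50527358 0.17568218 0.068     ]] [[266.16418584 271.01659149]] [[200.26892778 218.91298236]]
```

>>> carry_out:
  increments: [0,0,-8,0,0,0,0,0,-6,0,0,0,0,0,-4,0,0,0,0,0,-2,0,0,0,0,0,0,0,0,0]

```text
clock: 4.2
position: [0.4409, 0.1809, 0.0706]
ee_rot: [-2.065, -2.367, 0.0]
force: [-0.5, 0.4, -0.2]
width: 0.997
gripper_force: 0.0
```

The finger is where I expected. Now down in small steps onto the rim.

>>> carry_out:
  increments: [0,0,-1,0,0,0,0,0,-1,0,0,0,0,0,-1,0,0,0,0,0,0,0,0,0,0,0,0,0,0,0]

```text
clock: 4.82
position: [0.4411, 0.1809, 0.0679]
ee_rot: [2.065, 2.367, 0.0]
force: [-1.4, -1.2, 4.4]
width: 1.004
gripper_force: 2.5
```

>>> carry_out:
  increments: [0,0,-1,0,0,0,0,0,-1,0,0,0,0,0,0,0,0,0,0,0,0,0,0,0,0,0,0,0,0,0,0,0,0,0,0,0,0,0,0,0,0,0]

```text
clock: 5.7
position: [0.4412, 0.1809, 0.066]
ee_rot: [2.065, 2.367, 0.0]
force: [-1.2, -0.4, 5.5]
width: 0.995
gripper_force: 2.7
```

>>> carry_out:
  increments: [2.8,1.8,0,0,0,0,2.8,1.8,0,0,0,0,2.8,1.8,0,0,0,0,2.8,1.8,0,0,0,0,2.8,1.8,0,0,0,0,2.9,1.2,0,0,0,0,2.9,1.2,0,0,0,0,0,0,0,0,0,0]

```text
clock: 6.7
position: [0.4605, 0.1921, 0.0657]
ee_rot: [-2.065, -2.367, 0.001]
force: [-1.5, -1.3, 5.6]
width: 0.998
gripper_force: 2.7
```

>>> carry_out:
  increments: [2.9,1.2,0,0,0,0,2.9,1.2,0,0,0,0,2.9,1.2,0,0,0,0,2.9,1,0,0,0,0,2.9,1,0,0,0,0,0,0,0,0,0,0,0,0,0,0,0,0]

```text
clock: 7.58
position: [0.4749, 0.1977, 0.0658]
ee_rot: [-2.065, -2.367, 0.001]
force: [-2.0, -1.0, 4.2]
width: 1.002
gripper_force: 2.7
```

>>> carry_out:
  increments: [2.9,1,0,0,0,0,2.9,1,0,0,0,0,2.9,0.8,0,0,0,0,0,0,0,0,0,0,0,0,0,0,0,0]

```text
clock: 8.2
position: [0.484, 0.2006, 0.0656]
ee_rot: [-2.065, -2.367, 0.0]
force: [0.1, 0.0, -0.5]
width: 0.999
gripper_force: 0.0
```

Force dropped to zero, so the tip is in the notch. Next I'll press down towards the catch.

>>> carry_out:
  increments: [0,0,-2,0,0,0,0,0,-2,0,0,0,0,0,-2,0,0,0,0,0,-1,0,0,0,0,0,0,0,0,0,0,0,0,0,0,0]

```text
clock: 8.95
position: [0.484, 0.2007, 0.0589]
ee_rot: [2.065, 2.367, 0.0]
force: [-1.1, 1.0, 4.0]
width: 0.999
gripper_force: 1.7
```

>>> carry_out:
  increments: [0,0,-0.8,0,0,0,0,0,-0.8,0,0,0,0,0,0,0,0,0,0,0,0,0,0,0]

```text
clock: 9.45
position: [0.4841, 0.201, 0.0573]
ee_rot: [-2.065, -2.368, -0.001]
force: [-1.6, 1.6, 4.0]
width: 1.004
gripper_force: 2.5
```

>>> carry_out:
  increments: [0,0,-0.6,0,0,0,0,0,-0.5,0,0,0,0,0,0,0,0,0,0,0,0,0,0,0]

```text
clock: 9.95
position: [0.4841, 0.2012, 0.0563]
ee_rot: [-2.065, -2.368, -0.001]
force: [-3.1, 0.2, 6.2]
width: 1.0
gripper_force: 3.2
```

```bash
python3 - <<'E'
from h import *
s=readout.observe();print(s['position'],s['force'])
b=vision.get_image('side')[200:312,185:335,::-1]
cv2.imwrite('pics/c3.png',cv2.resize(b,None,fx=5,fy=5,interpolation=cv2.INTER_CUBIC))
E
```

```text
[0.48413733 0.20122023 0.05634643] [-3.13018154  0.20689481  6.20332575]
```

View pics/c3.png

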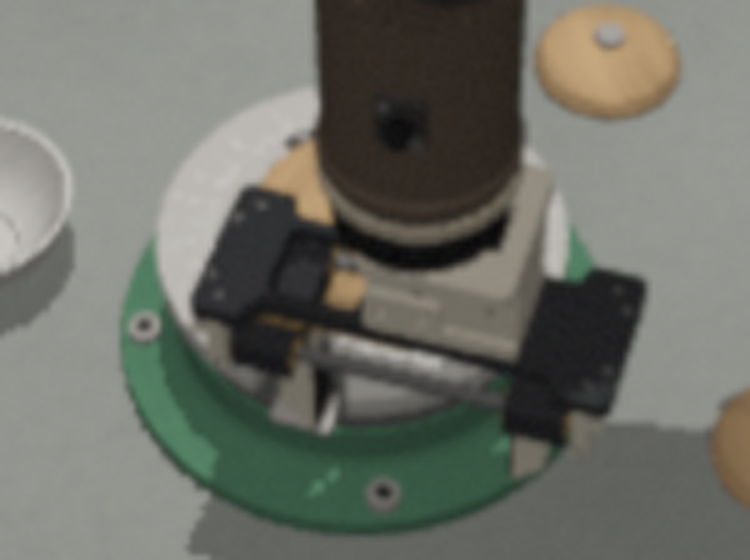

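```bash
python3 - <<'E'
from h import *
th=np.linspace(0,2*np.pi,2000)
for z in(.068,.080):
    q=proj('side',np.c_[C[0]+.1*np.cos(th),C[1]+.1*np.sin(th),0*th+z]);q=(q-[185,200])*5
    i=[np.min(q[abs(q[:,0]-x)<2][:,1]) for x in(220,260,300)];print(z,i,q.min(0))
E
```

```text
0.068 [np.float64(141.0408300899094), np.float64(116.36216173445035), np.float64(101.79506209163648)] [162.09950974  93.02410532]
0.08 [np.float64(123.95773971515524), np.float64(100.12299464117731), np.float64(85.72733766509884)] [160.23095568  77.25775441]
```

The plate edge at crop (300,88) and (220,125) matches z≈0.080, not 0.068, so the plate has sprung up. Drawing clear straight up.

>>> carry_out:
  increments: [0,0,1.5,0,0,0,0,0,3,0,0,0,0,0,5,0,0,0,0,0,10,0,0,0,0,0,15,0,0,0,0,0,20,0,0,0,-10,0,30,0,0,0,-20,0,30,0,0,0,-30,-20,20,0,0,0,-20,-40,0,0,0,0,0,-50,0,0,0,0,0,-50,0,0,0,0,0,-50,0,0,0,0,0,-50,0,0,0,0,0,0,0,0,0,0,0,0,0,0,0,0]

```text
clock: 12.0
position: [0.4041, -0.0588, 0.1912]
ee_rot: [2.065, 2.367, 0.001]
force: [-1.3, -0.1, -0.1]
width: 1.002
gripper_force: 0.0
```

```bash
python3 - <<'E'
from h import *
s=readout.observe();print(s['position'],s['force'])
a=vision.get_image('top')[140:256,178:298,::-1];b=vision.get_image('side')[210:310,200:316,::-1]
f=lambda i:cv2.resize(i,(400,400*i.shape[0]//i.shape[1]),interpolation=cv2.INTER_CUBIC)
a,b=f(a),f(b);h=min(len(a),len(b));cv2.imwrite('pics/c4.png',np.hstack([a[:h],b[:h]]))
E
```

```text
[ 0.40414263 -0.05881065  0.1911624 ] [-1.3363971  -0.0738599  -0.06090968]
```

View pics/c4.png

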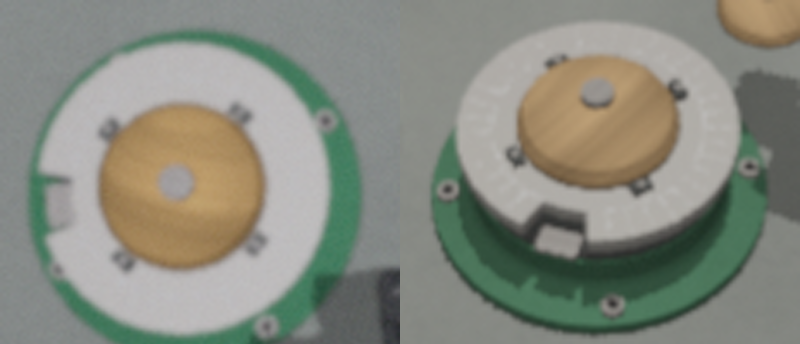

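The plate is up (side-view top edge moved from crop y=32 to y=21), the catch at (560,240) is back, the form is centred between its lugs, and the hand is clear.

```bash
python3 -c "
from cell import arm
print(arm.sign_off())"
```

```text
the job is handed in; nothing more can be done
None
```

I unlocked the form and handed the job in at about 12 s: the plate has sprung up, the catch is back, the form still stands centred, the hand is clear, and readings between moves peaked at 6.2 N; the sign-off gave no verdict.

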